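Roll a sterilisation container into the receiving bay and secure it

ROBOT

A 6-joint arm with a two-finger parallel gripper is mounted at the origin on the work surface. World frame = base frame: x ahead of the robot, y to its left, z up, the work surface at z = 0. Lengths are in mm, angles in rad, forces in N, time in s.
With the tool pointing down it reaches from about 350 to 875 mm from the base axis. Payload 4.2 kg.
Tool frame: the origin (TCP) lies between the finger pads; the fingertips stand 25 mm ahead of it and the grasp point (between the pads) lies 6 mm ahead of it; z points along the fingers, y is the line along which they close (so a half turn about z gives the same grasp; the last joint's range is limited). The gripper opens to 85 mm and grips with 20 to 120 N. Pads are 22 mm wide; open, the fingers measure 114 mm over their backs; the gripper's body (76 mm by 85 mm) begins 54 mm behind the grasp point. The pads swing forward as they close: fully open they stand 13 mm farther back than shut.
Start: joints at [1.458, 0.385, 0.008, 0, -1.194, -0.259], TCP at [227.025, 582.288, 256.312] pointing down, gripper open.
Joint ranges: [-3.14, 3.14], [-1.21, 2.06], [-1.07, 1.41], [-3.16, 2.05], [-2.99, -0.16], [-3.1, 3.1]. Speed limits (rad/s): [2.79, 2.79, 3.14, 3.14, 3.14, 3.14].

INTERFACE

Orientations are given as a unit quaternion [x, y, z, w].
In Python, from bench import read_state, imaging, workorder, nets gives the robot as it stands.
- The arm moves only by the tool apply_moves, never from a script. Its argument "rows" is a list of rows, each an object with "hand": the opening, from -1 (shut) to 1 (fully open); "delta_pos": the shift along the tool's x, y, z in mm, a list of three; "yaw": the turn about the tool's z in rad. A call has 1 to 12 rows; each row is the pose to reach, as a shift and turn from the pose commanded when the call began, along the tool's axes at that moment; what a row does not reach only later rows make up. A row lasts 1/12 s, in which the tool goes at most 41.7 mm and 7.16 degrees, less where a joint would pass 70% of its speed; a pose out of reach is approached as far as the arm can. A call with a gripper value outside its range is refused whole. The fingers move at their own pace and stop on an object; the grip force is fixed at half the most. Time passes only in rows, so rows that repeat a pose let the fingers close. It gives the time, the measured TCP pose, the force, the opening and the grip force at its end, in the units of the state.
- read_state(): the state, without advancing time (a new reading comes with each control period).
- imaging.get_image(name): name is "scene" or "top" or "wrist"; returns a dict with "pixels" (420x560x3 uint8, red, green, blue), "fx", "fy", "cx", "cy" (pixels), "xyz" and "rotation" of the camera in the world. Camera axes: x right, y down, z forward; pixel columns grow to the right and rows downward; lengths in mm; the calibration is good to about 2 mm. The wrist camera is an equidistant fisheye: a pixel r from the principal point sees the ray r / f radians off the axis. A picture is of the moment at which its call begins. There is no depth.
- workorder.job_done(): hands the job in; it is judged then, once.
Trained networks look in the newest picture that a camera, given by its name, has taken for a name from the list of things; names that differ only in an ending like _2 or _b are one class to them, and where a whole thing is asked for, a point or a joint stands for the part that bears it (a point fixed in the world has none). Each returns a list of dicts, best first, with "score" (0 to 1); they miss things now and then, are a little off and sometimes report something else, mostly with a low value. They report only what shows in the picture. A call takes as long as a camera call. They do not tell look-alikes from the thing itself.
- nets.find_in(camera, query): "location" ([row, column] in pixels, amid what is visible of it).
- nets.pinpoint(camera, query): "location" ([row, column] in pixels: a listed point, or the origin of a listed thing).
The state is a dict: "clock": time; "joints": joint angles; "joint_vel": joint speeds; "joint_efforts": joint torques, N m; "position": TCP position; "ee_rot": TCP orientation; "contact_force": force on the tool from outside, world axes, zero at the start; "wrist_torque": the same for the moment, N m; "gripper_width": finger opening in mm; "grasp_force": force on a finger pad.
Only numpy, scipy, OpenCV 4.12 (cv2) and the standard library are available. Lean on these libraries where they do the work, as an engineer would, in place of code of your own. Each camera call takes 0.05 s, during which the arm holds its last target. There are 200 camera calls.

TASK

Swing the yellow retaining arm clear of the bay mouth, push the blue-lidded sterilisation container along the rollers until it sits square and fully home against the back of the bay, then swing the arm fully shut behind it. Push it slowly and steadily, never shoving or tipping it, for there are delicate instruments inside. Leave everything else on the table where it is.

Things in the scene. Friction and masses are not known exactly. Their poses are not given: they have to be found in the camera images.
- track: Fixed roller track, two aluminium side profiles with 15 easy-turning rollers (25 mm thick, 43.5 mm apart) between. Origin on the table under the lane's centre line; y along the lane toward the bay, x across it (away from the robot), z up. Roller tops z = 70 mm. Profiles from y = -360 (open feed end) to 300 mm, inner faces x = +-67, outer +-79, tops z = 88 mm.
- bay_mouth (a point): Middle of the mouth of the wire-sided, open-topped bay at the track's end: (0, 117, 70) mm in the track frame, axes as the track's. Rollers run on inside it. Inner faces x = +-61 mm, walls up to z = 126, mouth posts (12 mm square at x = +-73, y = 123) up to 128 mm. White lead-in strips narrow the lane from +-67 to +-61 mm between y = 60 and 105 mm
- bay_back (a point): Centre of the bay's back stop, at roller-top height: (0, 285, 70) mm in the track frame; axes as the track's. The container is home when its leading end touches this stop, its origin then 80 mm short of this point. Back plate up to z = 135 mm.
- gate (a joint): Angle of the yellow retaining arm, rad: 0 = shut across the bay mouth, at its stop; grows as it swings toward the feed end, counter-clockwise from above; 1.57 = parallel to the lane beyond its far side; stop at 1.75. It cannot swing into the bay. A 0.06 N m friction hinge: stays where left. Above 1.4 the container can pass. Starts shut or ajar (to 0.4).
- gate_hinge (a point): Vertical hinge axis of the retaining arm, at (95, 112, 115) mm in the track frame; axes as the track's. The arm is a yellow flat bar on edge, 6 mm thick, from z = 103 to 127 mm, reaching 175 mm from the axis; shut, it points along the track's -x with faces at y = 109 and 115 mm. Its sweep reaches back to y = -65 mm.
- gate_pin (a point): Top centre of the black upright grip pin on the retaining arm: 13 mm diameter, standing from z = 127 to 178 mm above the table, 145 mm from the hinge axis. Can be pinched from above and led round the hinge, or the bar can be pushed.
- container: Closed rigid sterilisation container, aluminium with a blue lid, 160 x 110 x 60 mm, 0.55 to 1 kg. It starts on the rollers in the feed half of the track. Origin at the centre of its underside; x along its 160 mm length (lies along the lane, either way counts), z up. Flat ends; lid top with two round steel filter covers 2.5 mm high. Too wide to grasp: push it.
- spare: Another closed container, same size, 0.75 kg, with an orange lid, standing on the table beyond the track. Not to be used. Origin at the centre of its underside.
- bowl: Stainless bowl, 110 mm across, 45 mm high, on the robot's side of the track. Origin under its centre.
- pot: Small stainless pot, 60 mm across, 50 mm high, on the robot's side of the track. Origin under its centre.
- scissors: Surgical scissors lying flat, about 155 mm long, 6 mm thick, on the robot's side of the track. Origin at the pivot, x toward the tips.
- detergent: White bottle with a blue cap, 68 mm across, 180 mm high, standing beyond the track beside the bay. Origin under its centre.
- gloves: Box of gloves, 120 x 220 x 75 mm with a glove peeping out to 90 mm, beyond the track. Origin under its centre.
Mind the look-alikes: they are no part of the job. Leave any black or turquoise look-alike of the container alone.

How it is judged (in metres and radians):
On the way, in this order (a step that is already met when the one before it is completed fails the run):
1. the retaining arm is swung clear of the bay mouth (value of joint gate above 1.1 rad), for 0.1 s.
2. the blue-lidded container is square and fully home in the bay (y of container in the frame of bay_back between -0.087 and -0.07 m and x of container in the frame of bay_back between -0.015 and 0.015 m and z of container in the frame of bay_back between -0.008 and 0.008 m and angle between the x axis of container and the y axis of track, either way round below 0.08 rad and angle between container's own z axis and vertical below 0.06 rad), for 0.2 s.
At the end, for the whole second after the job is handed in: The blue-lidded container stands on the rollers in the bay, its leading end within 7 mm of the back stop, square to the lane within 0.08 rad, at rest, and the retaining arm is shut behind it (within 0.07 rad of its stop) (all of step 2 and value of joint gate below 0.07 rad and linear speed of container below 0.01 m/s); the robot touches nothing.
It fails at once if the container is shoved: faster than 0.4 m/s (linear speed of container above 0.4 m/s).
It fails at once if the container is tipped by more than 0.2 rad (angle between container's own z axis and vertical above 0.2 rad).
It fails at once if the orange-lidded container or the glove box is moved by more than 30 mm or tipped (distance of any of spare, gloves from where it was at the start of the episode above 0.03 m or angle between any of spare, gloves's own z axis and vertical above 0.3 rad).
It fails at once if the bowl, the small pot or the scissors are moved by more than 30 mm or tipped (distance of any of bowl, pot, scissors from where it was at the start of the episode above 0.03 m or angle between any of bowl, pot, scissors's own z axis and vertical above 0.3 rad).
It fails at once if the detergent bottle is moved by more than 30 mm or tipped (distance of detergent from where it was at the start of the episode above 0.03 m or angle between detergent's own z axis and vertical above 0.3 rad).
It also fails if it takes over 70 s, if anything falls off the work surface, if the arm or the gripper's body presses on something with over 40 N, if the wrist force passes 120 N, or if a joint passes its speed limit or range.

## Working session

There is one attempt and no reset: what is moved stays moved. The work goes in short steps, Python scripts to look and compute and a tool call to move; the robot and the scene stay as the last step left them, time stands still between calls to the robot, and variables do not carry over. Pictures are saved under pics/ and viewed, at most 10 in all, crops included, and the job is handed in when it is done.

Besides the shell and the picture viewer there is one more tool, called after "Emit:" in YAML: its name, and indented under it one key for each argument. apply_moves: Moves the arm, as the interface text tells. Its arguments: {"type":"object","properties":{"rows":{"type":"array"}},"required":["rows"]}

```bash
mkdir -p pics
cat > h.py <<'E'
import numpy as np, cv2
from bench import read_state, imaging, workorder, nets
def ray(im,rc,fish=False):
    u=(rc[1]-im['cx'])/im['fx'];v=(rc[0]-im['cy'])/im['fy']
    if fish:
        t=np.hypot(u,v);s=np.sinc(t/np.pi);d=np.array([u*s,v*s,np.cos(t)])
    else: d=np.array([u,v,1.])
    return np.array(im['rotation']).reshape(3,3)@d
def at(im,rc,z,fish=False):
    d=ray(im,rc,fish);p=np.array(im['xyz']);return p+d*(z-p[2])/d[2]
def proj(im,p):
    c=np.array(im['rotation']).reshape(3,3).T@(np.array(p)-np.array(im['xyz']))
    return im['fy']*c[1]/c[2]+im['cy'],im['fx']*c[0]/c[2]+im['cx']
E
python3 - <<'E'
from h import *
np.set_printoptions(precision=1,suppress=True)
s=read_state();print(s)
Z=dict(track=0,bay_mouth=70,bay_back=70,gate_hinge=115,gate_pin=178,container=70,spare=0,detergent=0,gloves=0,bowl=0,pot=0,scissors=0)
for c in['top','scene']:
    im=imaging.get_image(c);cv2.imwrite(f'pics/{c}0.png',im['pixels'][:,:,::-1]);print(c,im['xyz'],im['rotation'],im['fx'])
    for q,z in Z.items():
        for r in nets.pinpoint(c,q)[:3]:
            print(q,round(r['score'],2),np.array(r['location']),at(im,r['location'],z))
E
```

```text
{'clock': 0.0, 'joints': array([ 1.5,  0.4,  0. , -0. , -1.2, -0.3]), 'joint_vel': array([ 0.,  0., -0.,  0.,  0., -0.]), 'joint_efforts': array([ -0. , -39.2,  18.8,   4.2,  -0. ,  -0. ]), 'position': array([226.8, 581.8, 255.2]), 'ee_rot': array([ 1. , -0.2, -0. ,  0. ]), 'contact_force': array([ 0.3,  0.1, -0.1]), 'wrist_torque': array([ 0.,  0., -0.]), 'grasp_force': 0.0, 'gripper_width': 85.69321833862533}
top [ 450.5  -39.5 1426.6] [ 0.7 -0.7  0.  -0. ] 510.2849582454338Traceback (most recent call last):
  File "<stdin>", line 9, in <module>
  File "h.py", line 10, in at
    d=ray(im,rc,fish);p=np.array(im['xyz']);return p+d*(z-p[2])/d[2]
  File "h.py", line 8, in ray
    return np.array(im['rotation']).reshape(3,3)@d
           ~~~~~~~~~~~~~~~~~~~~~~~~~~~~~~~~^^^^^
ValueError: cannot reshape array of size 4 into shape (3,3)
```

View pics/top0.png

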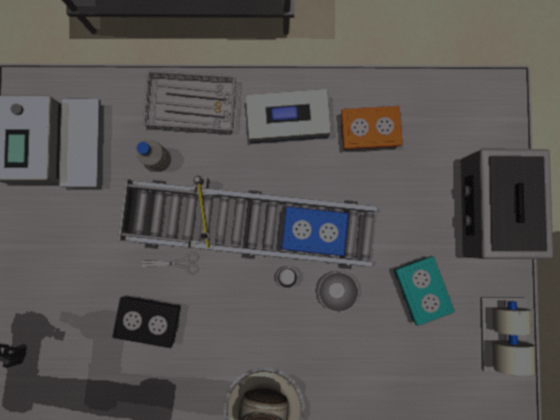

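The top view shows the blue-lidded container on the rollers at about (row 231, col 316). The yellow arm crosses the lane near col 203, with its hinge at (181,198). The look-alikes are orange (128,372), black (322,147) and turquoise (291,424), all off the track. The blue one fits the description, being the only one with a blue lid and the only one on the rollers.

```bash
sed -i 's/np.array(im\[.rotation.\]).reshape(3,3)/R.from_quat(im["rotation"]).as_matrix()/; 1a from scipy.spatial.transform import Rotation as R' h.py
python3 - <<'E'
from h import *
np.set_printoptions(precision=1,suppress=True)
Z=dict(track=0,bay_mouth=70,bay_back=70,gate_hinge=115,gate_pin=178,container=70,spare=0,detergent=0,gloves=0,bowl=0,pot=0,scissors=0)
for c in['top','scene']:
    im=imaging.get_image(c);px=im['pixels'][:,:,::-1]
    if c=='scene': cv2.imwrite('pics/scene0.png',px)
    else: cv2.imwrite('pics/topcrop.png',cv2.resize(px[160:280,110:390],None,fx=2.8,fy=2.8,interpolation=2))
    print(c,im['xyz'],im['fx'])
    for q,z in Z.items():
        for r in nets.pinpoint(c,q)[:3]:
            print(q,round(r['score'],2),np.array(r['location']),at(im,r['location'],z))
E
```

```text
top [ 450.5  -39.5 1426.6] 510.2849582454338
track 0.62 [219.6 244.5] [514.4  55.2   0. ]
bay_mouth 0.56 [213.8 195.5] [526.6 180.8  70. ]
bay_mouth 0.48 [120.6 288.7] [778.4 -67.2  70. ]
bay_mouth 0.35 [221.7 244.3] [505.6  51.   70. ]
bay_back 0.61 [212.1 133.7] [531.  344.8  70. ]
gate_hinge 0.75 [180.  194.7] [611.5 176.6 115. ]
gate_pin 0.63 [237.3 205.3] [463.1 138.7 178. ]
gate_pin 0.27 [288.8 335.8] [ 338.3 -179.1  178. ]
container 0.88 [319.  149.9] [250.4 297.   70. ]
container 0.78 [230.3 315.4] [ 482.9 -138.    70. ]
container 0.74 [287.8 421.3] [ 331.1 -417.4   70. ]
spare 0.93 [129.7 367.2] [ 769.6 -291.2    0. ]
detergent 0.93 [158.9 158.9] [685.2 296.8   0. ]
gloves 0.76 [118.1 289.4] [802.5 -70.6   0. ]
bowl 0.89 [288.4 338.4] [ 323.4 -206.3    0. ]
pot 0.83 [275.5 288.8] [359.  -68.6   0. ]
scissors 0.74 [262.3 171.4] [395.6 257.5   0. ]
scene [1251.4  628.9  992.5] 541.5344781634863
track 0.72 [270.6 318.6] [510.4  68.2   0. ]
track 0.19 [222.7 360.4] [294.1  31.7  -0. ]
bay_mouth 0.82 [276.1 355.8] [514.9 179.4  70. ]
bay_back 0.9 [323.7 413.5] [534.9 349.8  70. ]
bay_back 0.25 [206.6 271.1] [ 479.3 -130.7   70. ]
gate_hinge 0.74 [280.8 327.1] [605.8 165.9 115. ]
gate_pin 0.9 [222.3 359.8] [465.7 137.  178. ]
container 0.92 [263.8 465.6] [299. 339.  70.]
container 0.84 [209.3 269.9] [ 489.3 -125.2   70. ]
container 0.74 [157.5 237.9] [ 391.7 -355.5   70. ]
spare 0.85 [249.2 147.3] [ 767.2 -292.1    0. ]
spare 0.33 [269.9 318.7] [508.4  66.8  -0. ]
spare 0.24 [369.9 345.9] [683.  295.1   0. ]
detergent 0.66 [371.8 347.2] [684.7 299.9   0. ]
gloves 0.83 [303.2 194.5] [793.9 -68.2   0. ]
bowl 0.74 [192.7 293.7] [ 329.5 -186.3   -0. ]
pot 0.78 [215.6 319.9] [351.3 -66.    0. ]
pot 0.66 [372.  345.9] [687.  298.3   0. ]
pot 0.3 [251.9 147.9] [ 771.9 -283.     0. ]
```

View pics/topcrop.png

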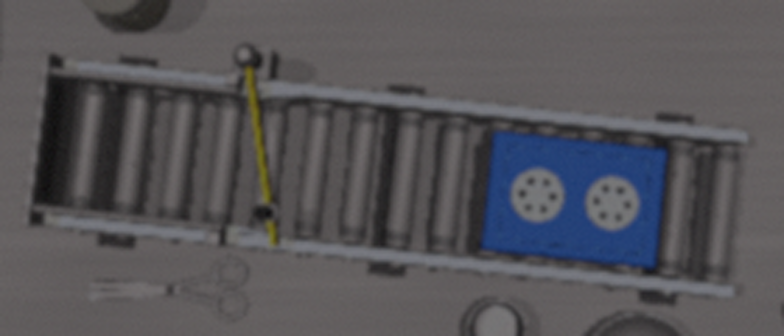

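View pics/scene0.png

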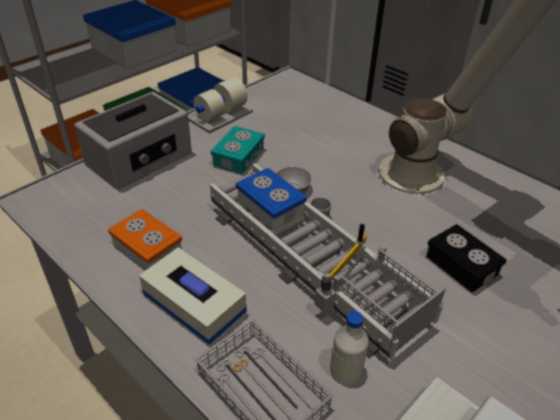

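The crop confirms the blue-lidded container on the rollers, at crop px (575,200), nearly square to the lane. The yellow arm is slightly ajar, running from the hinge at (247,58) to the tip at (274,240). The scene view agrees: pin at (232,360), bay at (300,390). Next I'll refine the geometry.

```bash
cat > refine.py <<'E'
from h import *
np.set_printoptions(precision=2,suppress=True)
im=imaging.get_image('top');px=im['pixels'];g=px.min(axis=2).astype(float)
lines=[]
for a,b in [((129.6,184.3),(376.1,209.3)),((124.3,237.5),(372.5,264.3))]:
    P=[]
    for c in np.arange(215,370):
        r=a[1]+(c-a[0])*(b[1]-a[1])/(b[0]-a[0]);rr=np.arange(int(r)-5,int(r)+7)
        w=np.clip(g[rr,c]-np.percentile(g[rr,c],60),0,None)
        if w.sum()>0:P.append(at(im,((rr*w).sum()/w.sum(),c),88)[:2])
    P=np.array(P);f=cv2.fitLine(P.astype(np.float32),cv2.DIST_HUBER,0,.01,.01).ravel()
    d=f[:2]*np.sign(f[1]);n=np.array([d[1],-d[0]]);print('ang',np.arctan2(d[0],d[1]),'off',np.median(P@n));lines.append((np.arctan2(d[0],d[1]),f[2:]))
a=np.mean([l[0] for l in lines]);ey=np.array([np.sin(a),np.cos(a)]);ex=np.array([ey[1],-ey[0]])
c=np.mean([l[1]@ex for l in lines]);print('a',a,'centre off',c,'sep',(lines[0][1]-lines[1][1])@ex)
sc=imaging.get_image('scene')
for cam,i in(('top',im),('scene',sc)):
    for q,z,y in(('track',0,0),('bay_mouth',70,117),('bay_back',70,285),('gate_hinge',115,112)):
        r=nets.pinpoint(cam,q)
        if r:
            p=at(i,r[0]['location'],z)[:2];print(cam,q,'x',p@ex-c,'y0',p@ey-y)
hsv=cv2.cvtColor(px,cv2.COLOR_RGB2HSV)
m=cv2.inRange(hsv,(105,120,40),(130,255,255));m[:,:270]=0;m[:200]=0;m[270:]=0
k=max(cv2.findContours(m,0,2)[0],key=cv2.contourArea)[:,0]
W=np.array([at(im,(v,u),130)[:2] for u,v in k],np.float32);print('lid',cv2.minAreaRect(W),'laneXY',np.array(cv2.minAreaRect(W)[0])@ex-c,np.array(cv2.minAreaRect(W)[0])@ey)
ye=cv2.inRange(hsv,(22,130,50),(35,255,255));ye[:170]=0;ye[255:]=0;ye[:,:180]=0;ye[:,220:]=0
k=np.argwhere(ye);W=np.array([at(im,p,127)[:2] for p in k],np.float32);f=cv2.fitLine(W,cv2.DIST_HUBER,0,.01,.01).ravel();d=f[:2]*-np.sign(f[0])
print('gate angle',np.arctan2(-d@ey,-d@ex),'tip lane',(W@np.c_[ex,ey])[[W[:,0].argmin(),W[:,0].argmax()]])
E
python3 refine.py
```

```text
ang 0.10473473 off 568.7541307954376
ang 0.10430546 off 422.2613212321682
a 0.1045201 centre off 495.50876 sep 146.50127
top bay_mouth x -3.3004707804536224 y0 123.50824999744466
top bay_back x 7.9659645593023924 y0 109.95266130883647
top gate_hinge x 92.98558271852687 y0 119.2175436578828
scene track x 8.235605506752563 y0 127.10698467654277
scene bay_mouth x -4.843545949986549 y0 110.9206285277291
scene bay_back x -88.35835227361673 y0 -382.42152988362574
scene gate_hinge x 101.93274852302602 y0 112.51295460115574
lid ((480.8918151855469, -132.02850341796875), (160.7007293701172, 110.22777557373047), 84.11634826660156) laneXY -3.466785217668985 -81.13659214817608
gate angle 0.25914714 tip lane [[424.43 186.79]
 [579.66 222.64]]
```

```bash
cat >> h.py <<'E'
A,C,Y0=0.1045,495.5,116.
ey=np.array([np.sin(A),np.cos(A)]);ex=np.array([ey[1],-ey[0]])
def lane(x,y): return ex*(C+x)+ey*(Y0+y)
def tolane(p): return np.array([np.array(p[:2])@ex-C,np.array(p[:2])@ey-Y0])
def tool(s,p,z):
    "delta in tool axes to world point"
    return R.from_quat(s['ee_rot']).as_matrix().T@(np.r_[p,z]-s['position'])
def gate(t,r=145): return 95-r*np.cos(t),112-r*np.sin(t)
E
python3 - <<'E'
from h import *
np.set_printoptions(precision=2,suppress=True)
im=imaging.get_image('top')
for u,v in((376.1,209.3),(372.5,264.3),(129.6,184.3),(124.3,237.5)): print('end',tolane(at(im,(v,u),88)))
for cam in('top','scene'):
    i=imaging.get_image(cam);r=nets.pinpoint(cam,'gate_pin')[0];p=at(i,r['location'],178);print('pin',r['score'],p,tolane(p))
print('pred',gate(.26))
s=read_state();M=R.from_quat(s['ee_rot']).as_matrix();print(s['position'],M)
ty=M[:2,1];e=ex
for sg in(1,-1):
    # yaw about tool z (down): rotates tool y toward -tool x
    print('yaw',np.arctan2(-(sg*e)@M[:2,0],(sg*e)@ty),s['joints'])
p=lane(*gate(.26));print('pin tgt',p,tool(s,p,260),tool(s,p,165))
E
```

```text
end [  70.29 -355.1 ]
end [ -74.17 -359.04]
end [ 67.7  296.92]
end [-72.43 293.3 ]
pin 0.66 [475.31 144.47 178.  ] [-37.85  77.26]
pin 0.93 [465.17 138.01 178.  ] [-47.26  69.78]
pred (np.float64(-45.126546829504406), np.float64(74.72331997563751))
[227.04 582.26 256.28] [[ 0.93 -0.36 -0.  ]
 [-0.36 -0.93 -0.  ]
 [ 0.    0.   -1.  ]]
yaw -1.8381363339212136 [ 1.46  0.38  0.01 -0.   -1.19 -0.26]
yaw 1.3034563196685796 [ 1.46  0.38  0.01 -0.   -1.19 -0.26]
pin tgt [467.81 142.7 ] [384.02 322.04  -3.69] [384.02 322.03  91.31]
```

Emit:
apply_moves:
  rows:
    - {"hand":1,"delta_pos":[26,22,0],"yaw":0.108}
    - {"hand":1,"delta_pos":[53,45,0],"yaw":0.217}
    - {"hand":1,"delta_pos":[80,67,0],"yaw":0.325}
    - {"hand":1,"delta_pos":[107,89,0],"yaw":0.433}
    - {"hand":1,"delta_pos":[133,112,0],"yaw":0.542}
    - {"hand":1,"delta_pos":[160,134,0],"yaw":0.65}
    - {"hand":1,"delta_pos":[187,156,0],"yaw":0.76}
    - {"hand":1,"delta_pos":[213,179,0],"yaw":0.867}
    - {"hand":1,"delta_pos":[240,201,0],"yaw":0.975}
    - {"hand":1,"delta_pos":[267,223,0],"yaw":1.083}
    - {"hand":1,"delta_pos":[293,246,0],"yaw":1.192}
    - {"hand":1,"delta_pos":[320,268,0],"yaw":1.303}

```text
clock: 3.15
position: [428.2, 214.7, 256.7]
ee_rot: [-0.668, 0.745, 0.0, 0.0]
contact_force: [0.4, 0.7, -0.2]
gripper_width: 85.6
grasp_force: 0.0
```

Run:
```python
from h import *
np.set_printoptions(precision=3,suppress=True)
im=imaging.get_image('wrist');s=read_state();M=R.from_quat(s['ee_rot']).as_matrix()
print(s['position'],s['joints'],M,ex)
for r in nets.pinpoint('wrist','gate_pin')[:2]: p=at(im,r['location'],178,True);print(r,p,tolane(p))
for r in nets.pinpoint('wrist','gate_hinge')[:2]: p=at(im,r['location'],127,True);print(r,p,tolane(p))
p=lane(*gate(.26));print(tool(s,p,165))
cv2.imwrite('pics/w1.png',im['pixels'][:,:,::-1])
```

```text
[429.647 210.896 256.581] [ 0.797  0.134 -0.337  0.001 -1.101 -0.915] [[-0.117 -0.993  0.   ]
 [-0.993  0.117 -0.002]
 [ 0.002 -0.    -1.   ]] [ 0.995 -0.104]
{'location': [181.3, 75.6], 'score': 0.89} [601.343 168.129 127.   ] [ 85.025 113.938]
[ 63.106 -45.876  91.688]
```

View pics/w1.png

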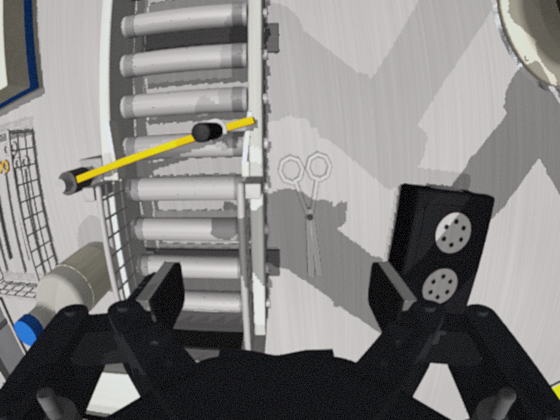

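The wrist view shows the yellow bar from the hinge at (180,72) to its tip at (120,253), with the black pin's top at about (131,200).

Run:
```python
from h import *
np.set_printoptions(precision=1,suppress=True)
im=imaging.get_image('wrist');s=read_state()
for rc,z in(((131,201),178),((120,253),127),((180,70),127),((131,217),127)):
    p=at(im,rc,z,True);print(p,tolane(p),tool(s,p[:2],165))
```

```text
[467.2 145.5 178. ] [-46.1  77.5] [ 65.6 -46.1  91.4]
[438.4 142.2 127. ] [-74.3  71.2] [ 72.  -17.9  91.4]
[607.7 166.  127. ] [ 91.5 112.5] [  30.5 -183.7   91.5]
[466.6 147.  127. ] [-46.8  78.8] [ 64.3 -45.5  91.4]
```

Emit:
apply_moves:
  rows:
    - {"hand":1,"delta_pos":[22,-16,0],"yaw":0}
    - {"hand":1,"delta_pos":[44,-32,0],"yaw":0}
    - {"hand":1,"delta_pos":[65,-46,0],"yaw":0}
    - {"hand":1,"delta_pos":[65,-46,20],"yaw":0}
    - {"hand":1,"delta_pos":[65,-46,45],"yaw":0}
    - {"hand":1,"delta_pos":[65,-46,70],"yaw":0}
    - {"hand":1,"delta_pos":[65,-46,91],"yaw":0}
    - {"hand":0.3,"delta_pos":[65,-46,91],"yaw":0}
    - {"hand":-1,"delta_pos":[65,-46,91],"yaw":0}
    - {"hand":-1,"delta_pos":[65,-46,91],"yaw":0}
    - {"hand":-1,"delta_pos":[65,-46,91],"yaw":0}
    - {"hand":-1,"delta_pos":[65,-46,91],"yaw":0}

```text
clock: 4.35
position: [467.5, 147.7, 166.8]
ee_rot: [-0.67, 0.743, -0.0, 0.002]
contact_force: [0.3, -0.4, -0.5]
gripper_width: 25.5
grasp_force: 0.0
```

Emit:
apply_moves:
  rows:
    - {"hand":-1,"delta_pos":[0,0,0],"yaw":0}
    - {"hand":-1,"delta_pos":[0,0,0],"yaw":0}

```text
clock: 4.52
position: [467.4, 147.3, 166.6]
ee_rot: [-0.67, 0.743, -0.0, 0.001]
contact_force: [-1.0, -0.5, 4.0]
gripper_width: 11.4
grasp_force: 58.4
```

Run:
```python
from h import *
np.set_printoptions(precision=1,suppress=True)
s=read_state();print(s['position'],s['gripper_width'],s['grasp_force'],s['contact_force'],tolane(s['position']))
x,y=tolane(s['position']);print(np.hypot(x-95,y-112),np.arctan2(112-y,95-x))
t0=.26;p0=np.array(gate(t0))
for t in np.linspace(t0,1.6,13)[1:]:
    d=np.array(gate(t))-p0; print(round(t,2),d, 'tool',tool(s,s['position'][:2]+ex*d[0]+ey*d[1],s['position'][2]))
```

```text
[467.4 147.3 166.6] 11.4301807387254 58.35257291793823 [-1.  -0.5  4. ] [-46.   79.3]
144.73853034619583 0.2279229720313574
0.37 [  5.  -15.4] tool [15.4 -5.  -0. ]
0.48 [ 11.7 -30.1] tool [ 30.1 -11.7  -0. ]
0.6 [ 20. -44.] tool [ 44. -20.  -0.]
0.71 [ 29.8 -56.9] tool [ 56.9 -29.8  -0. ]
0.82 [ 41.  -68.6] tool [ 68.6 -41.   -0. ]
0.93 [ 53.4 -79. ] tool [ 79.  -53.4  -0. ]
1.04 [ 66.9 -87.9] tool [ 88.  -66.8   0. ]
1.15 [ 81.3 -95.3] tool [ 95.4 -81.2   0. ]
1.27 [  96.5 -101. ] tool [101.1 -96.4   0.1]
1.38 [ 112.2 -105. ] tool [ 105.1 -112.     0.1]
1.49 [ 128.2 -107.2] tool [ 107.4 -128.1    0.1]
1.6 [ 144.4 -107.7] tool [ 107.8 -144.2    0.1]
```

Emit:
apply_moves:
  rows:
    - {"hand":-1,"delta_pos":[16,-5,0],"yaw":0}
    - {"hand":-1,"delta_pos":[31,-11,0],"yaw":0}
    - {"hand":-1,"delta_pos":[45,-19,0],"yaw":0}
    - {"hand":-1,"delta_pos":[58,-29,0],"yaw":0}
    - {"hand":-1,"delta_pos":[70,-40,0],"yaw":0}
    - {"hand":-1,"delta_pos":[80,-53,0],"yaw":0}
    - {"hand":-1,"delta_pos":[89.5,-66,0],"yaw":0}
    - {"hand":-1,"delta_pos":[97,-80.5,0],"yaw":0}
    - {"hand":-1,"delta_pos":[103,-96,0],"yaw":0}
    - {"hand":-1,"delta_pos":[107,-111,0],"yaw":0}
    - {"hand":-1,"delta_pos":[109,-127,0],"yaw":0}
    - {"hand":-1,"delta_pos":[110,-143,0],"yaw":0}

```text
clock: 5.52
position: [596.7, 19.7, 166.4]
ee_rot: [-0.67, 0.743, -0.0, -0.003]
contact_force: [-1.8, -3.7, 5.6]
gripper_width: 11.7
grasp_force: 59.6
```

Emit:
apply_moves:
  rows:
    - {"hand":-1,"delta_pos":[0,0,0],"yaw":0}
    - {"hand":-1,"delta_pos":[0,0,0],"yaw":0}
    - {"hand":0,"delta_pos":[0,0,0],"yaw":0}
    - {"hand":0,"delta_pos":[0,0,0],"yaw":0}
    - {"hand":0,"delta_pos":[0,0,0],"yaw":0}
    - {"hand":0,"delta_pos":[0,0,-15],"yaw":0}
    - {"hand":0,"delta_pos":[0,0,-45],"yaw":0}
    - {"hand":0,"delta_pos":[0,0,-80],"yaw":0}
    - {"hand":0,"delta_pos":[0,0,-80],"yaw":0}

```text
clock: 6.27
position: [601.2, 23.4, 253.1]
ee_rot: [-0.67, 0.742, -0.004, 0.006]
contact_force: [0.9, 0.6, 1.4]
gripper_width: 42.8
grasp_force: 0.0
```

Run:
```python
from h import *
np.set_printoptions(precision=1,suppress=True)
im=imaging.get_image('wrist');s=read_state();print(s['position'],tolane(s['position']),s['gripper_width'])
cv2.imwrite('pics/w2.png',im['pixels'][:,:,::-1])
for y in(-330,-290): print(tool(s,lane(0,y),250),tool(s,lane(0,y),112))
print(R.from_quat(s['ee_rot']).as_matrix(),ex)
```

```text
[599.7  23.5 249.9] [ 98.5 -30. ] 42.56839608691821
[299.8  99.   -1.9] [300.2 100.3 136.1]
[259.8  98.9  -1.8] [260.2 100.2 136.2]
[[-0.1 -1.   0. ]
 [-1.   0.1  0. ]
 [-0.  -0.  -1. ]] [ 1.  -0.1]
```

View pics/w2.png

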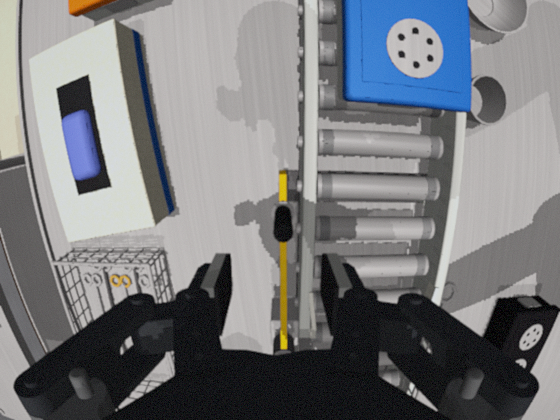

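The wrist view shows the arm parallel to the lane beyond its far side (bar from (175,283) to (345,283)), so the lane is clear. The container's bay-side end is at row 105. I'll go round behind it next.

Emit:
apply_moves:
  rows:
    - {"hand":0,"delta_pos":[25,9,0],"yaw":0}
    - {"hand":0,"delta_pos":[55,19,0],"yaw":0}
    - {"hand":0,"delta_pos":[85,29,0],"yaw":0}
    - {"hand":0,"delta_pos":[115,39,0],"yaw":0}
    - {"hand":0,"delta_pos":[145,49,0],"yaw":0}
    - {"hand":0,"delta_pos":[175,59,0],"yaw":0}
    - {"hand":0,"delta_pos":[205,69,0],"yaw":0}
    - {"hand":0,"delta_pos":[235,79,0],"yaw":0}
    - {"hand":0,"delta_pos":[265,90,0],"yaw":0}
    - {"hand":0,"delta_pos":[295,99,0],"yaw":0}
    - {"hand":0,"delta_pos":[295,99,0],"yaw":0}
    - {"hand":0,"delta_pos":[295,99,0],"yaw":0}

```text
clock: 7.32
position: [467.6, -261.2, 244.4]
ee_rot: [-0.668, 0.744, 0.001, -0.0]
contact_force: [0.4, 0.9, 0.2]
gripper_width: 42.6
grasp_force: 0.0
```

Run:
```python
from h import *
np.set_printoptions(precision=2,suppress=True)
im=imaging.get_image('wrist');s=read_state();print(s['position'],tolane(s['position']),s['gripper_width'])
print(tool(s,lane(0,-325),107));M=R.from_quat(s['ee_rot']).as_matrix();print('yawerr',np.arctan2(ex@M[:2,0],-ex@M[:2,1]))
hsv=cv2.cvtColor(im['pixels'],cv2.COLOR_RGB2HSV);m=cv2.inRange(hsv,(105,120,40),(130,255,255))
k=max(cv2.findContours(m,0,2)[0],key=cv2.contourArea)[:,0]
W=np.array([tolane(at(im,(v,u),130,True)) for u,v in k],np.float32);print(cv2.minAreaRect(W),W.min(0),W.max(0))
```

```text
[ 468.12 -260.46  244.56] [  -2.77 -326.21] 42.57127819152876
[ -1.12  -2.9  137.56]
yawerr -0.0006396643778060848
((-2.774181365966797, -238.9471435546875), (87.4908218383789, 101.88775634765625), 89.77579498291016) [ -53.61 -282.83] [  48.28 -195.19]
```

Emit:
apply_moves:
  rows:
    - {"hand":0,"delta_pos":[0,-2,25],"yaw":0}
    - {"hand":0,"delta_pos":[0,-2,55],"yaw":0}
    - {"hand":0,"delta_pos":[0,-2,85],"yaw":0}
    - {"hand":0,"delta_pos":[0,-2,110],"yaw":0}
    - {"hand":0,"delta_pos":[0,-2,130],"yaw":0}
    - {"hand":0,"delta_pos":[0,-2,137],"yaw":0}
    - {"hand":0,"delta_pos":[0,-2,137],"yaw":0}

```text
clock: 7.95
position: [469.9, -259.4, 106.3]
ee_rot: [-0.67, 0.742, 0.002, -0.001]
contact_force: [0.4, 0.0, -0.0]
gripper_width: 42.6
grasp_force: 0.0
```

Emit:
apply_moves:
  rows:
    - {"hand":0,"delta_pos":[-4,0,0],"yaw":0}
    - {"hand":0,"delta_pos":[-8,0,0],"yaw":0}
    - {"hand":0,"delta_pos":[-12,0,0],"yaw":0}
    - {"hand":0,"delta_pos":[-16,0,0],"yaw":0}
    - {"hand":0,"delta_pos":[-20,0,0],"yaw":0}
    - {"hand":0,"delta_pos":[-24,0,0],"yaw":0}
    - {"hand":0,"delta_pos":[-28,0,0],"yaw":0}
    - {"hand":0,"delta_pos":[-32,0,0],"yaw":0}
    - {"hand":0,"delta_pos":[-36,0,0],"yaw":0}
    - {"hand":0,"delta_pos":[-40,0,0],"yaw":0}
    - {"hand":0,"delta_pos":[-44,0,0],"yaw":0}
    - {"hand":0,"delta_pos":[-48,0,0],"yaw":0}

```text
clock: 8.95
position: [475.6, -212.7, 108.4]
ee_rot: [-0.669, 0.743, -0.0, -0.0]
contact_force: [-0.1, -0.7, 1.0]
gripper_width: 42.8
grasp_force: 0.0
```

```bash
cat > look.py <<'E'
from h import *
np.set_printoptions(precision=2,suppress=True)
im=imaging.get_image('top');s=read_state();M=R.from_quat(s['ee_rot']).as_matrix()
print(s['clock'],'tcp lane',tolane(s['position']),s['position'][2],'F',s['contact_force'],'yawerr',np.arctan2(ex@M[:2,0],-ex@M[:2,1]))
hsv=cv2.cvtColor(im['pixels'],cv2.COLOR_RGB2HSV);m=cv2.inRange(hsv,(105,120,40),(130,255,255));m[:170]=0;m[275:]=0;m[:,:120]=0;m[:,385:]=0
pts=np.argwhere(m);k=max(cv2.findContours(m,0,2)[0],key=cv2.contourArea)[:,0]
W=np.array([tolane(at(im,(v,u),130)) for u,v in k],np.float32);print('lid',cv2.minAreaRect(W),W.min(0),W.max(0))
E
python3 look.py
```

```text
9.0 tcp lane [  -0.39 -277.36] 108.32724298811195 F [0.89 0.32 0.05] yawerr 0.0008747194881969793
lid ((-49.872745513916016, -217.96206665039062), (92.08780670166016, 18.0206241607666), 89.30294036865234) [ -59.11 -263.96] [ -40.85 -171.91]
```

Emit:
apply_moves:
  rows:
    - {"hand":0,"delta_pos":[-5,0,0],"yaw":0}
    - {"hand":0,"delta_pos":[-11,0,0],"yaw":0}
    - {"hand":0,"delta_pos":[-18,0,0],"yaw":0}
    - {"hand":0,"delta_pos":[-26,0,0],"yaw":0}
    - {"hand":0,"delta_pos":[-34,0,0],"yaw":0}
    - {"hand":0,"delta_pos":[-42,0,0],"yaw":0}
    - {"hand":0,"delta_pos":[-50,0,0],"yaw":0}
    - {"hand":0,"delta_pos":[-58,0,0],"yaw":0}
    - {"hand":0,"delta_pos":[-66,0,0],"yaw":0}
    - {"hand":0,"delta_pos":[-74,0,0],"yaw":0}
    - {"hand":0,"delta_pos":[-82,0,0],"yaw":0}
    - {"hand":0,"delta_pos":[-90,0,0],"yaw":0}

```text
clock: 10.0
position: [484.9, -122.6, 108.3]
ee_rot: [-0.669, 0.743, -0.0, 0.0]
contact_force: [0.4, -0.9, -0.2]
gripper_width: 42.7
grasp_force: 0.0
```

```bash
sed -i "s/^print('x')//" look.py; echo "cv2.imwrite('pics/t%d.png'%int(s['clock']*100),cv2.resize(im['pixels'][150:290,100:400,::-1],None,fx=2.6,fy=2.6))" >> look.py; python3 look.py; ls pics
```

```text
10.05 tcp lane [  -0.42 -186.47] 108.3286104501304 F [0.31 0.47 0.44] yawerr 0.0015466314547365107
lid ((46.01954650878906, -71.11874389648438), (20.420249938964844, 114.55889129638672), 6.028269290924072) [  29.85 -128.35] [ 50.95 -14.69]
scene0.png
t1005.png
top0.png
topcrop.png
w1.png
w2.png
```

View pics/t1005.png

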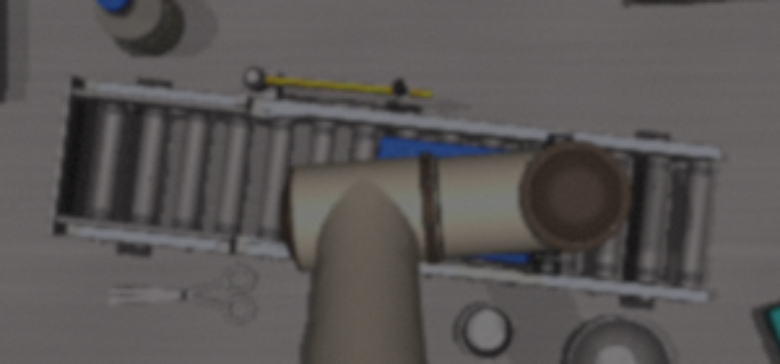

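The top view shows the container (blue at crop px (440,148)) moving ahead of the hand, square to the lane, and the arm held open clear of it. I'll continue.

Emit:
apply_moves:
  rows:
    - {"hand":0,"delta_pos":[-7,0,0],"yaw":0}
    - {"hand":0,"delta_pos":[-15,0,0],"yaw":0}
    - {"hand":0,"delta_pos":[-23,0,0],"yaw":0}
    - {"hand":0,"delta_pos":[-31,0,0],"yaw":0}
    - {"hand":0,"delta_pos":[-39,0,0],"yaw":0}
    - {"hand":0,"delta_pos":[-47,0,0],"yaw":0}
    - {"hand":0,"delta_pos":[-55,0,0],"yaw":0}
    - {"hand":0,"delta_pos":[-63,0,0],"yaw":0}
    - {"hand":0,"delta_pos":[-71,0,0],"yaw":0}
    - {"hand":0,"delta_pos":[-79,0,0],"yaw":0}
    - {"hand":0,"delta_pos":[-87,0,0],"yaw":0}
    - {"hand":0,"delta_pos":[-95,0,0],"yaw":0}

```text
clock: 11.05
position: [494.7, -28.1, 108.3]
ee_rot: [-0.669, 0.743, 0.0, -0.0]
contact_force: [-0.9, -0.9, 1.0]
gripper_width: 42.7
grasp_force: 0.0
```

Emit:
apply_moves:
  rows:
    - {"hand":0,"delta_pos":[-8,0,0],"yaw":0}
    - {"hand":0,"delta_pos":[-16,0,0],"yaw":0}
    - {"hand":0,"delta_pos":[-24,0,0],"yaw":0}
    - {"hand":0,"delta_pos":[-32,0,0],"yaw":0}
    - {"hand":0,"delta_pos":[-40,0,0],"yaw":0}
    - {"hand":0,"delta_pos":[-48,0,0],"yaw":0}
    - {"hand":0,"delta_pos":[-56,0,0],"yaw":0}
    - {"hand":0,"delta_pos":[-64,0,0],"yaw":0}
    - {"hand":0,"delta_pos":[-72,0,0],"yaw":0}
    - {"hand":0,"delta_pos":[-80,0,0],"yaw":0}
    - {"hand":0,"delta_pos":[-88,0,0],"yaw":0}
    - {"hand":0,"delta_pos":[-96,0,0],"yaw":0}

```text
clock: 12.05
position: [504.7, 67.4, 108.3]
ee_rot: [-0.669, 0.743, 0.0, 0.0]
contact_force: [-0.2, -0.7, 0.2]
gripper_width: 42.6
grasp_force: 0.0
```

```bash
python3 look.py
```

```text
12.1 tcp lane [0.03 4.86] 108.44749810110613 F [0.7  0.44 0.43] yawerr 0.0017965579617599376
lid ((18.959501266479492, 128.0406951904297), (63.67919921875, 93.72789764404297), 0.007745606824755669) [-12.89  81.18] [ 50.8 174.9]
```

Emit:
apply_moves:
  rows:
    - {"hand":0,"delta_pos":[-7,0,0],"yaw":0}
    - {"hand":0,"delta_pos":[-14,0,0],"yaw":0}
    - {"hand":0,"delta_pos":[-21,0,0],"yaw":0}
    - {"hand":0,"delta_pos":[-28,0,0],"yaw":0}
    - {"hand":0,"delta_pos":[-35,0,0],"yaw":0}
    - {"hand":0,"delta_pos":[-42,0,0],"yaw":0}
    - {"hand":0,"delta_pos":[-48,0,0],"yaw":0}
    - {"hand":0,"delta_pos":[-54,0,0],"yaw":0}
    - {"hand":0,"delta_pos":[-60,0,0],"yaw":0}
    - {"hand":0,"delta_pos":[-65,0,0],"yaw":0}
    - {"hand":0,"delta_pos":[-70,0,0],"yaw":0}
    - {"hand":0,"delta_pos":[-75,0,0],"yaw":0}

```text
clock: 13.1
position: [512.6, 141.6, 108.3]
ee_rot: [-0.669, 0.743, -0.0, 0.0]
contact_force: [0.2, -1.2, 0.0]
gripper_width: 42.8
grasp_force: 0.0
```

Emit:
apply_moves:
  rows:
    - {"hand":0,"delta_pos":[-4,0,0],"yaw":0}
    - {"hand":0,"delta_pos":[-7,0,0],"yaw":0}
    - {"hand":0,"delta_pos":[-10,0,0],"yaw":0}
    - {"hand":0,"delta_pos":[-12,0,0],"yaw":0}
    - {"hand":0,"delta_pos":[-14,0,0],"yaw":0}
    - {"hand":0,"delta_pos":[-16,0,0],"yaw":0}
    - {"hand":0,"delta_pos":[-18,0,0],"yaw":0}
    - {"hand":0,"delta_pos":[-20,0,0],"yaw":0}
    - {"hand":0,"delta_pos":[-22,0,0],"yaw":0}
    - {"hand":0,"delta_pos":[-24,0,0],"yaw":0}
    - {"hand":0,"delta_pos":[-26,0,0],"yaw":0}

```text
clock: 14.02
position: [515.1, 167.2, 108.3]
ee_rot: [-0.669, 0.743, 0.0, 0.0]
contact_force: [-0.3, -0.9, -0.5]
gripper_width: 42.6
grasp_force: 0.0
```

```bash
python3 look.py
```

```text
14.0667 tcp lane [ -0.49 104.37] 108.31424785656279 F [0.86 1.08 0.16] yawerr 0.0007781651227767771
lid ((13.554901123046875, 245.28933715820312), (66.37117767333984, 75.54930114746094), 89.67562103271484) [-24.04 211.91] [ 51.45 278.52]
```

Leading edge is at about 278 mm, so roughly 6–10 mm to go. I'll creep forward until contact.

Emit:
apply_moves:
  rows:
    - {"hand":0,"delta_pos":[-1.5,0,0],"yaw":0}
    - {"hand":0,"delta_pos":[-3,0,0],"yaw":0}
    - {"hand":0,"delta_pos":[-4,0,0],"yaw":0}
    - {"hand":0,"delta_pos":[-5,0,0],"yaw":0}
    - {"hand":0,"delta_pos":[-6,0,0],"yaw":0}

```text
clock: 14.48
position: [515.8, 173.0, 108.3]
ee_rot: [-0.669, 0.743, -0.0, -0.0]
contact_force: [0.4, -0.4, -0.1]
gripper_width: 42.5
grasp_force: 0.0
```

Emit:
apply_moves:
  rows:
    - {"hand":0,"delta_pos":[-1,0,0],"yaw":0}
    - {"hand":0,"delta_pos":[-2,0,0],"yaw":0}
    - {"hand":0,"delta_pos":[-3,0,0],"yaw":0}

```text
clock: 14.73
position: [516.1, 176.0, 108.3]
ee_rot: [-0.669, 0.743, 0.0, -0.0]
contact_force: [0.4, -0.1, 0.4]
gripper_width: 42.9
grasp_force: 0.0
```

```bash
python3 look.py
```

```text
14.7833 tcp lane [ -0.57 113.11] 108.31347832338676 F [-0.12 -0.27 -0.07] yawerr 0.000698411961500902
lid ((13.053951263427734, 254.68228149414062), (63.839759826660156, 76.5038070678711), 89.30498504638672) [-24.84 222.33] [ 51.45 286.41]
```

Emit:
apply_moves:
  rows:
    - {"hand":0,"delta_pos":[-1,0,0],"yaw":0}
    - {"hand":0,"delta_pos":[-2,0,0],"yaw":0}
    - {"hand":0,"delta_pos":[-3,0,0],"yaw":0}

```text
clock: 15.03
position: [516.1, 177.2, 108.3]
ee_rot: [-0.669, 0.743, -0.001, -0.002]
contact_force: [3.0, -11.1, 2.4]
gripper_width: 42.5
grasp_force: 0.0
```

Emit:
apply_moves:
  rows:
    - {"hand":0,"delta_pos":[-1,0,0],"yaw":0}
    - {"hand":0,"delta_pos":[-2,0,0],"yaw":0}

```text
clock: 15.2
position: [515.7, 177.3, 108.2]
ee_rot: [-0.669, 0.743, -0.001, -0.004]
contact_force: [1.7, -15.3, 4.6]
gripper_width: 42.6
grasp_force: 0.0
```

```bash
python3 look.py
```

```text
15.25 tcp lane [ -1.24 114.07] 108.23136842715228 F [  0.55 -12.99   4.04] yawerr -0.00035431845721808826
lid ((14.759403228759766, 257.46856689453125), (59.06507110595703, 75.05339050292969), 89.05335998535156) [-22.32 227.39] [ 52.65 287.03]
```

Contact force rose to 13–15 N and the hand stalled at y=114, so the container is home. I'll back off gently and lift.

Emit:
apply_moves:
  rows:
    - {"hand":0,"delta_pos":[3,0,0],"yaw":0}
    - {"hand":0,"delta_pos":[6,0,0],"yaw":0}
    - {"hand":0,"delta_pos":[12,0,0],"yaw":0}
    - {"hand":0,"delta_pos":[24,0,0],"yaw":0}
    - {"hand":0,"delta_pos":[40,0,-10],"yaw":0}
    - {"hand":0,"delta_pos":[60,0,-40],"yaw":0}
    - {"hand":0,"delta_pos":[80,0,-75],"yaw":0}
    - {"hand":0.5,"delta_pos":[100,0,-110],"yaw":0}
    - {"hand":1,"delta_pos":[120,0,-145],"yaw":0}
    - {"hand":1,"delta_pos":[130,0,-150],"yaw":0}
    - {"hand":1,"delta_pos":[130,0,-150],"yaw":0}

```text
clock: 16.17
position: [503.6, 49.6, 262.1]
ee_rot: [-0.668, 0.744, -0.001, 0.004]
contact_force: [-0.4, 0.4, -0.0]
gripper_width: 85.0
grasp_force: 0.0
```

```bash
python3 look.py
python3 - <<'E'
from h import *
np.set_printoptions(precision=2,suppress=True)
im=imaging.get_image('wrist');s=read_state();cv2.imwrite('pics/w3.png',im['pixels'][:,:,::-1])
print(tolane([596.7,19.7]))
for r in nets.pinpoint('wrist','gate_pin')[:2]: p=at(im,r['location'],178,True);print(r,p,tolane(p),tool(s,p[:2],165))
print(tool(s,lane(95,-33),165))
E
```

```text
16.2167 tcp lane [ -0.71 -13.47] 259.7359203683162 F [ 0.01  0.32 -0.72] yawerr -0.0018688432663009722
lid ((-1.3733711242675781, 206.39060974121094), (108.1940689086914, 161.24742126464844), 0.05813055485486984) [-55.55 125.8 ] [ 52.65 287.05]
[ 95.89 -34.17]
{'location': [208.5, 134.4], 'score': 0.84} [597.09  25.31 178.  ] [ 95.7  -28.55] [ 15.51 -96.97  93.12]
[ 19.96 -96.28  93.12]
```

View pics/w3.png

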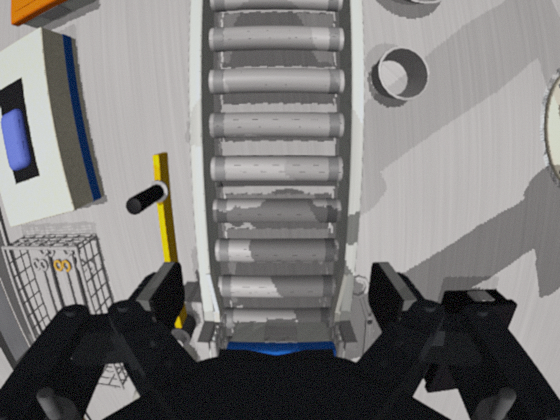

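The container lid is centred at lane y≈206 mm (home is 205) and square. The wrist view shows the pin's top at about (206,133). I'll pinch it and lead it back.

Emit:
apply_moves:
  rows:
    - {"hand":1,"delta_pos":[6,-32,0],"yaw":0}
    - {"hand":1,"delta_pos":[12,-64,0],"yaw":0}
    - {"hand":1,"delta_pos":[19,-97,0],"yaw":0}
    - {"hand":1,"delta_pos":[19,-97,20],"yaw":0}
    - {"hand":1,"delta_pos":[19,-97,45],"yaw":0}
    - {"hand":1,"delta_pos":[19,-97,70],"yaw":0}
    - {"hand":1,"delta_pos":[19,-97,92],"yaw":0}
    - {"hand":0.3,"delta_pos":[19,-97,92],"yaw":0}
    - {"hand":-1,"delta_pos":[19,-97,92],"yaw":0}
    - {"hand":-1,"delta_pos":[19,-97,92],"yaw":0}
    - {"hand":-1,"delta_pos":[19,-97,92],"yaw":0}
    - {"hand":-1,"delta_pos":[19,-97,92],"yaw":0}

```text
clock: 17.32
position: [598.4, 23.0, 167.9]
ee_rot: [-0.67, 0.743, -0.001, 0.001]
contact_force: [-0.6, 0.5, 1.2]
gripper_width: 25.7
grasp_force: 0.0
```

Emit:
apply_moves:
  rows:
    - {"hand":-1,"delta_pos":[0,0,0],"yaw":0}
    - {"hand":-1,"delta_pos":[0,0,0],"yaw":0}
    - {"hand":-1,"delta_pos":[0,0,0],"yaw":0}

```text
clock: 17.57
position: [598.2, 22.9, 167.8]
ee_rot: [-0.67, 0.743, -0.001, 0.001]
contact_force: [-0.3, 0.2, 5.4]
gripper_width: 11.5
grasp_force: 58.4
```

Run:
```python
from h import *
np.set_printoptions(precision=1,suppress=True)
s=read_state();x,y=tolane(s['position']);print(s['position'],s['gripper_width'],s['grasp_force'],s['contact_force'],x,y)
print(np.hypot(x-95,y-112),np.arctan2(112-y,95-x))
for t in np.linspace(1.58,-.02,15): d=np.array(gate(t))-(x,y);print(round(t,2),'tool',tool(s,s['position'][:2]+ex*d[0]+ey*d[1],s['position'][2]))
```

```text
[598.2  22.9 167.8] 11.450968591129278 58.39677393436432 [-0.3  0.2  5.4] 97.07333812385912 -30.86560665238285
142.88065052738673 1.5853078151342133
1.58 tool [ 2.1  0.7 -0. ]
1.47 tool [ 1.3 17.3 -0. ]
1.35 tool [-1.4 33.6 -0.1]
1.24 tool [-5.9 49.6 -0.1]
1.12 tool [-12.2  64.9  -0.1]
1.01 tool [-20.3  79.4  -0.2]
0.89 tool [-29.9  92.8  -0.2]
0.78 tool [-41.  105.1  -0.2]
0.67 tool [-53.4 116.1  -0.2]
0.55 tool [-67.  125.5  -0.3]
0.44 tool [-81.6 133.4  -0.3]
0.32 tool [-97.  139.5  -0.3]
0.21 tool [-113.   143.8   -0.3]
0.09 tool [-129.3  146.3   -0.3]
-0.02 tool [-145.9  146.9   -0.3]
```

Emit:
apply_moves:
  rows:
    - {"hand":-1,"delta_pos":[0,17,0],"yaw":0}
    - {"hand":-1,"delta_pos":[-3,33,0],"yaw":0}
    - {"hand":-1,"delta_pos":[-7.5,49,0],"yaw":0}
    - {"hand":-1,"delta_pos":[-14,64.5,0],"yaw":0}
    - {"hand":-1,"delta_pos":[-22,79,0],"yaw":0}
    - {"hand":-1,"delta_pos":[-31.5,92,0],"yaw":0}
    - {"hand":-1,"delta_pos":[-42.5,104.5,0],"yaw":0}
    - {"hand":-1,"delta_pos":[-55,115.5,0],"yaw":0}
    - {"hand":-1,"delta_pos":[-68.5,125,0],"yaw":0}
    - {"hand":-1,"delta_pos":[-83,133,0],"yaw":0}
    - {"hand":-1,"delta_pos":[-98.5,139,0],"yaw":0}
    - {"hand":-1,"delta_pos":[-114.5,143,0],"yaw":0}

```text
clock: 18.57
position: [467.1, 151.4, 167.6]
ee_rot: [-0.669, 0.743, -0.001, 0.0]
contact_force: [0.9, -6.3, 5.6]
gripper_width: 11.1
grasp_force: 59.6
```

Emit:
apply_moves:
  rows:
    - {"hand":-1,"delta_pos":[-9,2,0],"yaw":0}
    - {"hand":-1,"delta_pos":[-18,3,0],"yaw":0}
    - {"hand":-1,"delta_pos":[-25,3,0],"yaw":0}
    - {"hand":-1,"delta_pos":[-29,3.5,0],"yaw":0}
    - {"hand":-1,"delta_pos":[-31,3.5,0],"yaw":0}
    - {"hand":-1,"delta_pos":[-31,3.5,0],"yaw":0}

```text
clock: 19.07
position: [466.5, 182.7, 167.6]
ee_rot: [-0.669, 0.743, 0.0, -0.0]
contact_force: [-4.5, -0.6, 8.5]
gripper_width: 11.1
grasp_force: 60.1
```

Run:
```python
from h import *
np.set_printoptions(precision=1,suppress=True)
s=read_state();x,y=tolane(s['position']);print(s['position'],s['gripper_width'],s['contact_force'],x,y,np.hypot(x-95,y-112),np.arctan2(112-y,95-x))
```

```text
[466.5 182.7 167.6] 11.09547937016424 [-4.5 -0.6  8.5] -50.608390448665546 114.34936262302861 145.6273424662605 -0.01613340258979056
```

Emit:
apply_moves:
  rows:
    - {"hand":-1,"delta_pos":[-1.5,0,0],"yaw":0}
    - {"hand":-1,"delta_pos":[-3,0,0],"yaw":0}
    - {"hand":-1,"delta_pos":[-4,0,0],"yaw":0}

```text
clock: 19.32
position: [466.7, 185.8, 167.6]
ee_rot: [-0.669, 0.743, -0.0, -0.001]
contact_force: [-3.8, -3.4, 9.0]
gripper_width: 11.8
grasp_force: 60.2
```

Emit:
apply_moves:
  rows:
    - {"hand":-1,"delta_pos":[-2,0,0],"yaw":0}
    - {"hand":-1,"delta_pos":[-3,0,0],"yaw":0}
    - {"hand":-1,"delta_pos":[-4,0,0],"yaw":0}

```text
clock: 19.57
position: [466.8, 187.1, 167.5]
ee_rot: [-0.669, 0.743, -0.001, -0.003]
contact_force: [-2.0, -13.7, 10.6]
gripper_width: 11.2
grasp_force: 60.3
```

Emit:
apply_moves:
  rows:
    - {"hand":0.3,"delta_pos":[0,0,0],"yaw":0}
    - {"hand":0.3,"delta_pos":[0,0,0],"yaw":0}
    - {"hand":0.3,"delta_pos":[0,0,0],"yaw":0}
    - {"hand":0.3,"delta_pos":[0,0,0],"yaw":0}
    - {"hand":0.3,"delta_pos":[0,0,-15],"yaw":0}
    - {"hand":0.3,"delta_pos":[0,0,-50],"yaw":0}
    - {"hand":0.3,"delta_pos":[0,0,-85],"yaw":0}
    - {"hand":0.3,"delta_pos":[40,0,-110],"yaw":0}
    - {"hand":0.3,"delta_pos":[80,0,-110],"yaw":0}
    - {"hand":0.3,"delta_pos":[120,0,-110],"yaw":0}
    - {"hand":0.3,"delta_pos":[150,0,-110],"yaw":0}
    - {"hand":0.3,"delta_pos":[150,0,-110],"yaw":0}

```text
clock: 20.57
position: [450.9, 37.8, 276.5]
ee_rot: [-0.668, 0.744, 0.0, -0.0]
contact_force: [-0.5, 0.9, -0.0]
gripper_width: 55.7
grasp_force: 0.0
```

```bash
cat >> look.py <<'E'
ye=cv2.inRange(hsv,(22,130,50),(35,255,255));ye[:165]=0;ye[255:]=0;ye[:,:170]=0;ye[:,270:]=0
W=np.array([tolane(at(im,p,127)) for p in np.argwhere(ye)],np.float32);f=cv2.fitLine(W,cv2.DIST_HUBER,0,.01,.01).ravel();d=f[:2]*-np.sign(f[0]);print('gate',np.arctan2(-d[1],-d[0]),len(W),f)
E
python3 look.py; python3 -c "
from h import *
cv2.imwrite('pics/w4.png',imaging.get_image('wrist')['pixels'][:,:,::-1])"; mv pics/t2*.png pics/tfin.png; ls pics
```

```text
20.6167 tcp lane [-50.37 -29.67] 276.4761842177511 F [-0.09 -0.59 -0.45] yawerr -0.0031496597070415494
lid ((-2.8660240173339844, 206.07107543945312), (162.48646545410156, 110.19034576416016), 89.67096710205078) [-57.93 124.91] [ 52.65 287.33]
gate 0.0020865588 142 [  1.     0.    21.36 113.17]
scene0.png
t1005.png
t1210.png
t1406.png
t1478.png
t1525.png
t1621.png
tfin.png
top0.png
topcrop.png
w1.png
w2.png
w3.png
w4.png
```

View pics/tfin.png

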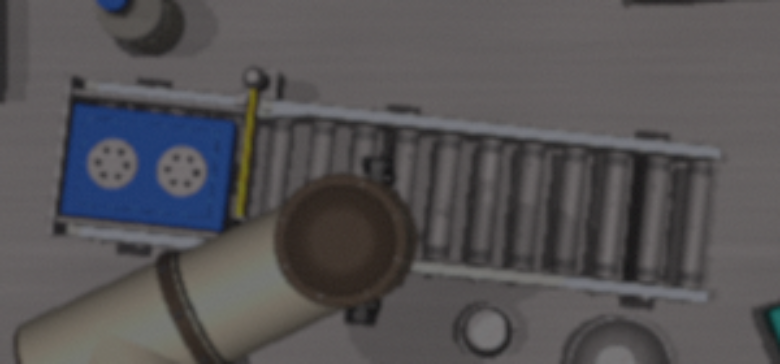

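The container sits square against the bay's back (crop px (150,167)). The arm is shut across the mouth (x≈245, angle about 0.002 rad), and the hand is clear of everything.

```bash
python3 -c "
from bench import workorder
print(workorder.job_done())"
```

```text
the job is handed in; nothing more can be done
None
```

I handed the job in: the last pictures show the blue-lidded container square and home against the back of the bay, the yellow arm shut behind it (about 0.002 rad from its stop), and the robot clear; the hand-in returned no verdict.

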